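Rack the rock specimens in collecting order

TASK

The four rock specimens standing in the glass dishes have been examined; move them into the wooden storage rack, one to a compartment, in the same left-to-right order as they stand in the dish rack (seen from the robot), because that order is the record of where each was collected. Set each one down gently, upright on the compartment's floor, and leave the glass dishes standing in their rack.

Things in the scene. Friction and masses are not known exactly. Their poses are not given: they have to be found in the camera images.
- specimen_core: drill-core plug of brown stone: upright cylinder, 38 mm diameter, 60 mm high, flat top. Origin: centre of its underside; z up. About 0.17 kg. At the start it stands upright in dish_core, turned up to 0.7 rad either way. Grip it in its upper half, with the fingertips above the dish rim and the compartment walls (both reach 10 mm up its foot).
- specimen_block: sawn stone block: upright rectangular prism with flat faces, 30 mm (its x) by 38 mm (its y), 56 mm high. Origin: centre of its underside; z up. About 0.17 kg. At the start it stands upright in dish_block, turned up to 0.7 rad either way. Grip it in its upper half, with the fingertips above the dish rim and the compartment walls (both reach 10 mm up its foot).
- specimen_column: piece of basalt column: upright six-sided prism, 36 mm across flats and 41 mm across corners, 62 mm high; one of its corners lies along its x axis, so two of its flats face its +y and -y. Origin: centre of its underside; z up. About 0.17 kg. At the start it stands upright in dish_column, turned up to 0.7 rad either way. Grip it in its upper half, with the fingertips above the dish rim and the compartment walls (both reach 10 mm up its foot).
- specimen_dripstone: dripstone stub: round, tapering from 42 mm diameter at the foot through 34 mm at 32 mm up and 31 mm at 50 mm up to a small rounded top, 62 mm high. Origin: centre of its underside; z up. About 0.17 kg. At the start it stands upright in dish_dripstone, turned up to 0.7 rad either way. Grip it in its upper half, with the fingertips above the dish rim and the compartment walls (both reach 10 mm up its foot).
- dish_core: clear round glass dish in which specimen_core stands at the start: 60 mm diameter, 12 mm high, floor 2 mm thick, loose, 40 g. Origin: centre of its underside. It stands in one of the four cells of dish_rack; which one varies.
- dish_block: clear round glass dish in which specimen_block stands at the start: 60 mm diameter, 12 mm high, floor 2 mm thick, loose, 40 g. Origin: centre of its underside. It stands in one of the four cells of dish_rack; which one varies.
- dish_column: clear round glass dish in which specimen_column stands at the start: 60 mm diameter, 12 mm high, floor 2 mm thick, loose, 40 g. Origin: centre of its underside. It stands in one of the four cells of dish_rack; which one varies.
- dish_dripstone: clear round glass dish in which specimen_dripstone stands at the start: 60 mm diameter, 12 mm high, floor 2 mm thick, loose, 40 g. Origin: centre of its underside. It stands in one of the four cells of dish_rack; which one varies.
- dish_rack: flat aluminium rack (fixed), 78 mm (x) by 290 mm (y), rims 9 to 10 mm high, holding a row of four dishes in cells along its y axis: cell centres at y = +105, +35, -35, -105 mm (left to right seen from the robot), cell floor at z = 4 mm, so a specimen in its dish stands at z = 6 mm. Origin: centre of its underside. Yaw within 0.2 rad. It is left or right of specimen_rack. 
- specimen_rack: low wooden storage rack (fixed), 90 mm (x) by 300 mm (y), walls 16 mm high, with a row of four compartments along its y axis, each 66 mm (y) by 78 mm (x) inside: centres at x = 0, y = +108, +36, -36, -108 mm (left to right seen from the robot), floor at z = 6 mm. Empty at the start. Origin: centre of its underside. Yaw within 0.2 rad. Between the racks lie things up to 60 mm high.
Not all that is in view belongs to the job. What is shaped like the specimen_dripstone but blue is not meant.

How it is judged:
At the end, for the whole second after the job is handed in: Each specimen is released, at rest, upright (0.12 rad) on the floor (4 mm) of the specimen_rack compartment whose place from the left equals its dish's place in dish_rack, within 18 mm of its centre along y and 26 mm along x; each dish upright, within 15 mm of its start (((y of dish_core in the frame of dish_rack between 0.075 and 0.135 m and y of specimen_core in the frame of specimen_rack between 0.09 and 0.126 m) or (y of dish_core in the frame of dish_rack between 0.005 and 0.065 m and y of specimen_core in the frame of specimen_rack between 0.018 and 0.054 m) or (y of dish_core in the frame of dish_rack between -0.065 and -0.005 m and y of specimen_core in the frame of specimen_rack between -0.054 and -0.018 m) or (y of dish_core in the frame of dish_rack between -0.135 and -0.075 m and y of specimen_core in the frame of specimen_rack between -0.126 and -0.09 m)) and x of specimen_core in the frame of specimen_rack between -0.026 and 0.026 m and z of specimen_core in the frame of specimen_rack between 0.003 and 0.01 m and angle between each of specimen_core, specimen_block, specimen_column, specimen_dripstone's own z axis and vertical below 0.12 rad and linear speed of each of specimen_core, specimen_block, specimen_column, specimen_dripstone below 0.02 m/s and angular speed of each of specimen_core, specimen_block, specimen_column, specimen_dripstone below 0.2 rad/s and contact force between each of specimen_core, specimen_block, specimen_column, specimen_dripstone and the fingers below 0.05 N and distance of each of dish_core, dish_block, dish_column, dish_dripstone from where it was at the start of the episode below 0.015 m and angle between each of dish_core, dish_block, dish_column, dish_dripstone's own z axis and vertical below 0.1 rad and ((y of dish_block in the frame of dish_rack between 0.075 and 0.135 m and y of specimen_block in the frame of specimen_rack between 0.09 and 0.126 m) or (y of dish_block in the frame of dish_rack between 0.005 and 0.065 m and y of specimen_block in the frame of specimen_rack between 0.018 and 0.054 m) or (y of dish_block in the frame of dish_rack between -0.065 and -0.005 m and y of specimen_block in the frame of specimen_rack between -0.054 and -0.018 m) or (y of dish_block in the frame of dish_rack between -0.135 and -0.075 m and y of specimen_block in the frame of specimen_rack between -0.126 and -0.09 m)) and x of specimen_block in the frame of specimen_rack between -0.026 and 0.026 m and z of specimen_block in the frame of specimen_rack between 0.003 and 0.01 m and ((y of dish_column in the frame of dish_rack between 0.075 and 0.135 m and y of specimen_column in the frame of specimen_rack between 0.09 and 0.126 m) or (y of dish_column in the frame of dish_rack between 0.005 and 0.065 m and y of specimen_column in the frame of specimen_rack between 0.018 and 0.054 m) or (y of dish_column in the frame of dish_rack between -0.065 and -0.005 m and y of specimen_column in the frame of specimen_rack between -0.054 and -0.018 m) or (y of dish_column in the frame of dish_rack between -0.135 and -0.075 m and y of specimen_column in the frame of specimen_rack between -0.126 and -0.09 m)) and x of specimen_column in the frame of specimen_rack between -0.026 and 0.026 m and z of specimen_column in the frame of specimen_rack between 0.003 and 0.01 m and ((y of dish_dripstone in the frame of dish_rack between 0.075 and 0.135 m and y of specimen_dripstone in the frame of specimen_rack between 0.09 and 0.126 m) or (y of dish_dripstone in the frame of dish_rack between 0.005 and 0.065 m and y of specimen_dripstone in the frame of specimen_rack between 0.018 and 0.054 m) or (y of dish_dripstone in the frame of dish_rack between -0.065 and -0.005 m and y of specimen_dripstone in the frame of specimen_rack between -0.054 and -0.018 m) or (y of dish_dripstone in the frame of dish_rack between -0.135 and -0.075 m and y of specimen_dripstone in the frame of specimen_rack between -0.126 and -0.09 m)) and x of specimen_dripstone in the frame of specimen_rack between -0.026 and 0.026 m and z of specimen_dripstone in the frame of specimen_rack between 0.003 and 0.01 m); the robot touches nothing.
It fails at once if specimen_core is dropped, thrown or knocked: it moves faster than 0.6 m/s while no finger holds it (linear speed of specimen_core above 0.6 m/s and contact force between specimen_core and the fingers below 0.02 N).
It fails at once if specimen_block is dropped, thrown or knocked: it moves faster than 0.6 m/s while no finger holds it (linear speed of specimen_block above 0.6 m/s and contact force between specimen_block and the fingers below 0.02 N).
It fails at once if specimen_column is dropped, thrown or knocked: it moves faster than 0.6 m/s while no finger holds it (linear speed of specimen_column above 0.6 m/s and contact force between specimen_column and the fingers below 0.02 N).
It fails at once if specimen_dripstone is dropped, thrown or knocked: it moves faster than 0.6 m/s while no finger holds it (linear speed of specimen_dripstone above 0.6 m/s and contact force between specimen_dripstone and the fingers below 0.02 N).
It also fails if it takes over 112 s, if anything falls off the work surface, if the arm or the gripper's body presses on something with over 40 N, if the wrist force passes 120 N, or if a joint passes its speed limit or range.

ROBOT

A 6-joint arm with a two-finger parallel gripper is mounted at the origin on the work surface. World frame = base frame: x ahead of the robot, y to its left, z up, the work surface at z = 0. Lengths are in m, angles in rad, forces in N, time in s.
With the tool pointing down it reaches from about 0.4 to 0.825 m from the base axis. Payload 7 kg.
Tool frame: the origin (TCP) lies at the centre of the arm's flange, where the gripper is bolted on; the fingertips stand 178 mm ahead of it and the grasp point (between the pads) lies 159 mm ahead of it; z points along the fingers, y is the direction in which the jaws open and shut (so a half turn about z gives the same grasp; the last joint's range is limited). The gripper opens to 88 mm and grips with 3 to 60 N. Pads are 19 mm wide; open, the fingers measure 130 mm over their backs; the gripper's body (78 mm by 193 mm) begins 47 mm behind the grasp point.
Start: joints at [-0.936, 0.359, 0.012, 0, -1.224, -0.288], TCP at [0.229, -0.635, 0.405] pointing down, gripper open.
Joint ranges: [-3.07, 3.07], [-1.43, 2.12], [-1.02, 1.25], [-3.03, 1.67], [-3.05, -0], [-3.03, 3.03]. Speed limits (rad/s): [2.39, 2.39, 3.01, 3.14, 3.14, 3.14].

INTERFACE

Orientations are given as [roll, pitch, yaw] about the fixed x, y, z axes, in that order (R = Rz(yaw) Ry(pitch) Rx(roll)).
In Python, from station import * gives the robot as it stands.
- The arm moves only by the tool send_rows, never from a script. Its argument "motion" is a list of rows, each an object with "offset": the shift along the tool's x, y, z in cm, a list of three; "turn": the turn about the tool's z in degrees. In form: [{"offset": [x, y, z], "turn": turn}, ...]. A call has 1 to 8 rows; each row is the pose to reach, as a shift and turn from the pose commanded when the call began, along the tool's axes at that moment; what a row does not reach only later rows make up. A row lasts 1/10 s, in which the tool goes at most 50 mm and 8.59 degrees, less where a joint would pass 70% of its speed; a pose out of reach is approached as far as the arm can. A call with a gripper value outside its range is refused whole. "hand" is the opening, from -1 (shut) to 1 (fully open), set as the call begins (left out, the last holds). The fingers move at their own pace and stop on an object; "squeeze" is the grip in N (left out, the last holds). Time passes only in rows, so rows that repeat a pose let the fingers close. It gives the time, the measured TCP pose, the force and the opening at its end, in the units of the state.
- get_state(): the state, without advancing time (a new reading comes with each control period).
- grab_frame(name): name is "scene" or "top" or "wrist"; returns a dict with "frame" (400x640x3 uint8, blue, green, red), "range_z" (400x640 float32, m along the optical axis (not along the pixel's ray), 0 where there is no reading), "vertical_fov" (degrees; the focal length in pixels is half the picture's height over the tangent of half this angle, whatever the lens; pixels are square), "cx", "cy" (the principal point, pixels), "k1" (the pictures are not rectified: a ray, as slopes to the right and down, at radius r is drawn at 1 + k1 r^2 times it, then the intrinsics apply), "cam_to_world" (4x4, takes a point from camera to world coordinates). Camera axes: x right, y up, looking along -z (the intrinsics and any distortion apply to the point x, -y, -z); pixel columns grow to the right and rows downward; lengths in m; the calibration is good to about 2 mm. A picture is of the moment at which its call begins.
- job_done(): hands the job in, once; it reports no verdict.
The state is a dict: "t": time; "q": joint angles; "qd": joint speeds; "joint_efforts": joint torques, N m; "eef_pos": TCP position; "ee_rot": TCP orientation; "force": force on the tool from outside, world axes, zero at the start; "moment": the same for the moment, N m; "width": finger opening in m.
Only numpy, scipy, OpenCV 4.12 (cv2) and the standard library are available. Lean on these libraries where they do the work, as an engineer would, in place of code of your own. Each camera call takes 0.05 s, during which the arm holds its last target. There are 200 camera calls.

## Working session

There is one attempt and no reset: what is moved stays moved. The work goes in short steps, Python scripts to look and compute and a tool call to move; the robot and the scene stay as the last step left them, time stands still between calls to the robot, and variables do not carry over. Pictures are saved under pics/ and viewed, about 12 in all and at most 16, crops included, and the job is handed in when it is done.

Besides the shell and the picture viewer there is one more tool, called after "Request:" by a JSON object that holds its "op" and its "data". send_rows: Moves the arm, as the interface text tells. Its arguments: {"type":"object","properties":{"motion":{"type":"array"},"hand":{"type":"number"},"squeeze":{"type":"number"}},"required":["motion"]}

```bash
ls; mkdir -p pics; cat > h.py <<'E'
from station import *
import numpy as np, cv2
def cam(n):
    f=grab_frame(n); f['f']=200/np.tan(np.radians(f['vertical_fov'])/2); return f
def rays(f,uv):
    K=np.array([[f['f'],0,f['cx']],[0,f['f'],f['cy']],[0,0,1.]])
    p=cv2.undistortPoints(np.float64(uv).reshape(-1,1,2),K,np.array([f['k1'],0,0,0,0.])).reshape(-1,2)
    return np.c_[p[:,0],-p[:,1],-np.ones(len(p))]
def plane(f,uv,z):
    M=np.array(f['cam_to_world']); d=rays(f,uv)@M[:3,:3].T; o=M[:3,3]
    return o+d*((z-o[2])/d[:,2])[:,None]
def depthpts(f):
    h,w=f['range_z'].shape; v,u=np.mgrid[:h,:w]
    r=rays(f,np.c_[u.ravel(),v.ravel()])*f['range_z'].reshape(-1,1)
    M=np.array(f['cam_to_world']); return (r@M[:3,:3].T+M[:3,3]).reshape(h,w,3)
E
python3 - <<'E'
from h import *
print(get_state())
for n in('top','scene'):
    f=cam(n); cv2.imwrite(f'pics/{n}0.png',f['frame']); print(n,f['f'],f['k1'],f['cx'],f['cy'],np.round(f['cam_to_world'],3).tolist())
    np.savez(f'{n}0.npz',P=depthpts(f),I=f['frame'])
E
```

```text
pics
{'t': 0.0, 'q': array([-9.35892573e-01,  3.59386380e-01,  1.10514740e-02, -3.30693347e-04,
       -1.22408685e+00, -2.88111250e-01]), 'qd': array([0.00088052, 0.00187795, 0.00131433, 0.00046132, 0.00165855,
       0.00073119]), 'joint_efforts': array([ 8.41993005e-04, -5.82717955e+01,  2.93066114e+01,  6.99734107e+00,
        6.89045613e-03, -2.41413736e-04]), 'eef_pos': array([ 0.22935811, -0.63463262,  0.40372306]), 'ee_rot': array([ 3.13994589e+00, -1.63835392e-04, -2.79491264e+00]), 'force': array([ 0.42236166,  0.15030602, -0.15590068]), 'moment': array([ 0.01772576, -0.01766348, -0.02355923]), 'width': 0.08768881879564226}
top 399.5968276269755 0.016418300452209704 315.44818605453645 199.29240622662033 [[0.0, 0.997, -0.08, 0.467], [-1.0, 0.001, 0.006, -0.01], [0.006, 0.08, 0.997, 1.11], [0.0, 0.0, 0.0, 1.0]]
scene 518.9878040515075 -0.055616614164097584 316.39228483841475 200.6229480634163 [[-0.869, -0.372, 0.325, 0.969], [0.494, -0.631, 0.599, 0.69], [-0.017, 0.681, 0.732, 0.886], [0.0, 0.0, 0.0, 1.0]]
```

View pics/top0.png

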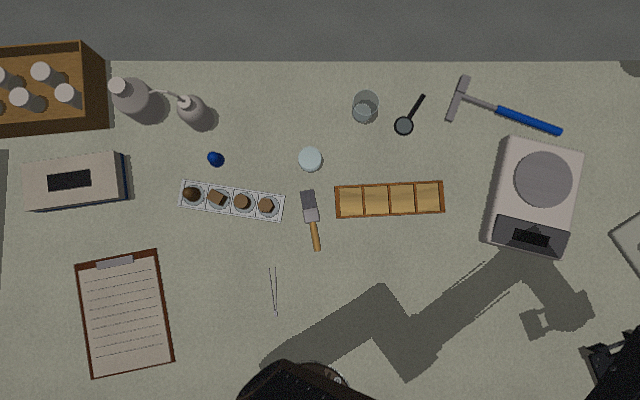

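View pics/scene0.png

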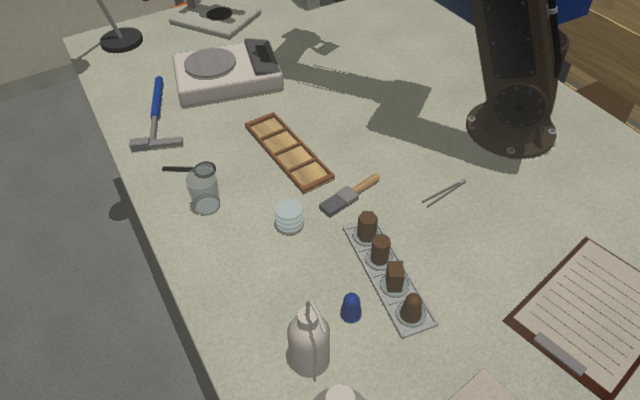

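```bash
python3 - <<'E'
from h import *
d=np.load('top0.npz');P,I=d['P'],d['I']
f=cam('top')
def sub(z0,z1,u0,u1,v0,v1):
    m=np.zeros(P.shape[:2],np.uint8); m[v0:v1,u0:u1]=((P[...,2]>z0)&(P[...,2]<z1))[v0:v1,u0:u1]; return m
print('table z',np.median(P[230:250,200:260,2]))
m=sub(.04,.08,170,290,170,225)
n,l,s,c=cv2.connectedComponentsWithStats(m)
for i in range(1,n):
    if s[i,4]>20:
        q=P[l==i]; zt=np.percentile(q[:,2],95); t=q[q[:,2]>zt-.004]
        print('spec',c[i].round(1),s[i,4],'ztop',zt.round(4),'topcentre',t[:,:2].mean(0).round(4), 'ext',np.ptp(t[:,:2],axis=0).round(3))
hsv=cv2.cvtColor(I,cv2.COLOR_BGR2HSV)
w=((hsv[...,1]>90)&(hsv[...,0]<25)).astype(np.uint8); w[:170]=0;w[230:]=0;w[:,:328]=0;w[:,455:]=0
w2=sub(.005,.03,328,455,170,230)
d2=sub(.004,.03,170,292,170,230)|m
for nm,k,z in(('wood',w,.016),('wooddepth',w2,.016),('dish',d2,.0095)):
    k=cv2.morphologyEx(k,cv2.MORPH_OPEN,np.ones((2,2)));cs=max(cv2.findContours(k,0,2)[0],key=cv2.contourArea)
    b=cv2.boxPoints(cv2.minAreaRect(cs)); W=plane(f,b,z)[:,:2]
    e=[(W[i+1]-W[i]) for i in range(3)]; L=max(e,key=np.linalg.norm); L=L*np.sign(L[1])
    print(nm,b.round(0).tolist(),'c',W.mean(0).round(4),'sizes',[np.linalg.norm(x).round(4) for x in e],'yaw',np.arctan2(-L[0],L[1]).round(4))
a=cv2.resize(I[165:235,165:295],None,fx=6,fy=6,interpolation=2)
S=np.load('scene0.npz')['I'];b=cv2.resize(S[195:345,300:445],None,fx=5,fy=5,interpolation=2)
cv2.imwrite('pics/c1.png',a);cv2.imwrite('pics/c2.png',b[:600])
E
```

```text
table z 6.36557984230457e-05
spec [188.9 193. ] 136 ztop 0.0691 topcentre [0.5684 0.3206] ext [0.019 0.021]
spec [215.4 196.8] 188 ztop 0.0646 topcentre [0.5578 0.2489] ext [0.04  0.044]
spec [241.  201.2] 181 ztop 0.069 topcentre [0.5455 0.1804] ext [0.034 0.034]
spec [265.3 205. ] 184 ztop 0.0709 topcentre [0.5363 0.1154] ext [0.034 0.039]
wood [[335.0, 187.0], [444.0, 181.0], [446.0, 213.0], [337.0, 219.0]] c [ 0.5528 -0.2218] sizes [np.float64(0.301), np.float64(0.0896), np.float64(0.2991)] yaw 0.0554
wooddepth [[335.0, 187.0], [444.0, 181.0], [446.0, 213.0], [337.0, 219.0]] c [ 0.5522 -0.2216] sizes [np.float64(0.3008), np.float64(0.0902), np.float64(0.2988)] yaw 0.0549
dish [[177.0, 207.0], [182.0, 179.0], [286.0, 196.0], [281.0, 224.0]] c [0.5484 0.2147] sizes [np.float64(0.0778), np.float64(0.2907), np.float64(0.0778)] yaw -0.1586
```

View pics/c1.png

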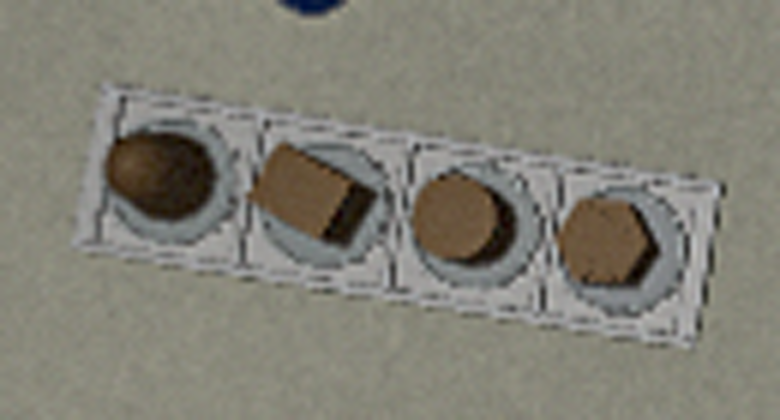

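The dishes hold, left to right: dripstone (192,193), block (218,198), core (242,202) and column (267,205) in the top view. The blue dripstone shape at (216,158) stands outside the rack and is the decoy. Dish_rack and specimen_rack measure at their true sizes.

```bash
cat >> h.py <<'E'
def go(*targets):
    """targets (x,y,z,yawdeg): prints offset cm / turn deg for each from the present pose, tool axes"""
    s=get_state(); p=s['eef_pos']; yaw=s['ee_rot'][2]
    X=np.array([np.cos(yaw),np.sin(yaw),0]);Y=np.array([np.sin(yaw),-np.cos(yaw),0])
    for x,y,z,a in targets:
        d=np.array([x,y,z])-p; t=-(a-np.degrees(yaw)); t=(t+180)%360-180
        print('offset',[round(100*float(v),2) for v in(d@X,d@Y,-d[2])],'turn',round(t,2))
E
python3 -c "
from h import *
go((.53,-.22,.40,-95),(.54,.215,.36,-99))"
```

```text
offset [-42.36, 28.78, 0.39] turn -65.13
offset [-58.09, 69.36, 4.39] turn -61.13
```

Request:
{"op": "send_rows", "data": {"motion": [{"offset": [-4,3,0],"turn": -8},{"offset": [-8,6,0],"turn": -16},{"offset": [-12,9,0],"turn": -24},{"offset": [-16,12,0],"turn": -32},{"offset": [-20,15,0],"turn": -40},{"offset": [-24,18,0],"turn": -48},{"offset": [-28,21,0],"turn": -56},{"offset": [-32,24,0],"turn": -62}], "hand": 1}}

```text
t: 0.95
eef_pos: [0.4494, -0.2984, 0.4048]
ee_rot: [-3.141, 0.0, -1.707]
force: [1.3, -0.2, -1.0]
width: 0.0877
```

```bash
python3 -c "
from h import *
print(get_state()['eef_pos'])
go((.53,-.1,.40,-98),(.53,.215,.36,-99))"
```

```text
[ 0.44939169 -0.29839122  0.40477447]
offset [-20.75, -5.29, 0.48] turn 0.19
offset [-51.96, -1.01, 4.48] turn 1.19
```

Request:
{"op": "send_rows", "data": {"motion": [{"offset": [-4,-1,0],"turn": 0},{"offset": [-9,-1,0],"turn": 0},{"offset": [-14,-1,1],"turn": 0},{"offset": [-19,-1,1],"turn": 0},{"offset": [-24,-1,2],"turn": 0},{"offset": [-29,-1,2],"turn": 0},{"offset": [-34,-1,3],"turn": 0},{"offset": [-39,-1,3],"turn": 0}]}}

```text
t: 1.75
eef_pos: [0.5128, 0.0835, 0.3738]
ee_rot: [3.14, -0.0, -1.713]
force: [2.0, -0.2, 0.3]
width: 0.0873
```

Request:
{"op": "send_rows", "data": {"motion": [{"offset": [-4,0,0],"turn": 0},{"offset": [-8,0,0],"turn": 0},{"offset": [-11,0,1],"turn": 1},{"offset": [-13,0,1],"turn": 1},{"offset": [-13,0,1],"turn": 1},{"offset": [-13,0,1],"turn": 1}]}}

```text
t: 2.35
eef_pos: [0.5317, 0.2102, 0.3645]
ee_rot: [3.141, -0.001, -1.729]
force: [-0.7, 0.1, 0.7]
width: 0.0874
```

```bash
python3 - <<'E'
from h import *
print(get_state()['eef_pos'],get_state()['ee_rot'])
f=cam('wrist');cv2.imwrite('pics/w1.png',f['frame']);P=depthpts(f);np.savez('w1.npz',P=P,I=f['frame'])
print(f['f'],np.round(f['cam_to_world'],3).tolist())
E
```

```text
[0.5317353  0.21022774 0.36454497] [ 3.14105780e+00 -6.50927787e-04 -1.72933997e+00]
284.8032742466587 [[-0.987, -0.152, -0.047, 0.519], [0.159, -0.942, -0.295, 0.13], [0.0, -0.298, 0.954, 0.345], [0.0, 0.0, 0.0, 1.0]]
```

View pics/w1.png

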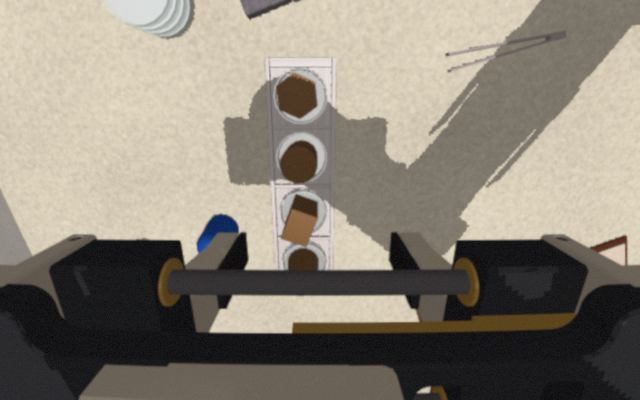

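```bash
python3 - <<'E'
from h import *
for n in('w1.npz','top0.npz'):
    d=np.load(n);P,I=d['P'],d['I']
    for nm,c,zt in(('drip',(.5665,.319),.068),('block',(.556,.2485),.062),('core',(.5445,.180),.066),('column',(.534,.113),.068)):
        r=np.hypot(P[...,0]-c[0],P[...,1]-c[1])<.033
        if nm=='drip':
            for lo,hi in((.02,.035),(.035,.05),(.05,.06)):
                q=P[r&(P[...,2]>lo)&(P[...,2]<hi)]; 
                if len(q)>20:
                    print(n,nm,lo,len(q),'x',q[:,0].min().round(4),q[:,0].max().round(4),'y',q[:,1].min().round(4),q[:,1].max().round(4))
            continue
        q=P[r&(abs(P[...,2]-zt)<.007)]
        if len(q)<30: continue
        z=np.median(q[:,2]); q=q[abs(q[:,2]-z)<.003]
        (cx,cy),sz,a=cv2.minAreaRect(np.float32(q[:,:2]*1000))
        b=cv2.boxPoints(((cx,cy),sz,a));e=b[1]-b[0]
        # hex: find angle minimising width
        best=min(range(-90,90),key=lambda t:np.ptp(q[:,:2]@[np.cos(np.radians(t)),np.sin(np.radians(t))]))
        print(n,nm,len(q),'z',z.round(4),'c',round(cx,1),round(cy,1),'sz',np.round(sz,1),'edge ang',np.degrees(np.arctan2(e[1],e[0])).round(1),'len',np.linalg.norm(e).round(1),'minwidth dir',best)
d=np.load('top0.npz');P=d['P'];q=P[145:172,200:232].reshape(-1,3);q=q[q[:,2]>.02];print('blue',q.min(0).round(3),q.max(0).round(3))
E
```

```text
w1.npz drip 0.02 236 x 0.5507 0.5877 y 0.3003 0.3227
w1.npz drip 0.035 170 x 0.553 0.5848 y 0.3026 0.3173
w1.npz block 915 z 0.0625 c 558.9 248.1 sz [38.2 30.1] edge ang -29.4 len 30.1 minwidth dir -30
w1.npz core 1110 z 0.0665 c 546.7 179.4 sz [36.9 36.8] edge ang -10.2 len 36.8 minwidth dir 2
w1.npz column 1416 z 0.0685 c 536.9 115.7 sz [40.8 36.3] edge ang -2.9 len 36.3 minwidth dir -3
top0.npz drip 0.02 47 x 0.5378 0.5872 y 0.3018 0.3479
top0.npz drip 0.035 30 x 0.5521 0.5824 y 0.3028 0.3241
top0.npz drip 0.05 30 x 0.554 0.5837 y 0.3056 0.3356
top0.npz block 149 z 0.0615 c 557.7 249.4 sz [38.4 29.5] edge ang -27.9 len 29.5 minwidth dir -27
top0.npz core 139 z 0.066 c 545.4 180.2 sz [35.9 35. ] edge ang -44.3 len 35.0 minwidth dir -45
top0.npz column 150 z 0.068 c 536.2 117.0 sz [34.3 39.3] edge ang -89.2 len 39.3 minwidth dir 0
blue [ 0.467 -0.01   0.02 ] [0.68  0.275 1.11 ]
```

```bash
python3 -c "
from h import *
go((.5365,.116,.27,-93),(.5365,.116,.206,-93))"
```

```text
offset [9.18, -1.96, 9.47] turn -6.13
offset [9.18, -1.96, 15.87] turn -6.13
```

Request:
{"op": "send_rows", "data": {"motion": [{"offset": [3,-1,2],"turn": -3},{"offset": [7,-1.9,5],"turn": -6},{"offset": [9.2,-1.96,8],"turn": -6.1},{"offset": [9.2,-1.96,9],"turn": -6.1},{"offset": [9.2,-1.96,10],"turn": -6.1},{"offset": [9.2,-1.96,10],"turn": -6.1}]}}

```text
t: 3.0
eef_pos: [0.5366, 0.116, 0.2643]
ee_rot: [3.141, -0.0, -1.624]
force: [-0.2, 0.4, -0.3]
width: 0.0877
```

```bash
python3 - <<'E'
from h import *
print(get_state()['eef_pos'])
go((.5365,.116,.206,-93))
f=cam('wrist');cv2.imwrite('pics/w2.png',f['frame'])
E
```

```text
[0.53660165 0.11604487 0.2642559 ]
offset [0.01, 0.01, 5.83] turn -0.06
```

View pics/w2.png

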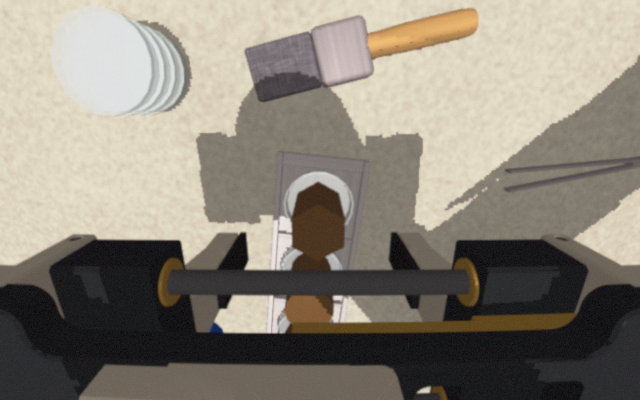

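The column at (318,225) lies centred between the fingers. Descending to grip it.

Request:
{"op": "send_rows", "data": {"motion": [{"offset": [0,0,2],"turn": 0},{"offset": [0,0,4],"turn": 0},{"offset": [0,0,5.2],"turn": 0},{"offset": [0,0,5.8],"turn": 0},{"offset": [0,0,5.8],"turn": 0},{"offset": [0,0,5.8],"turn": 0}]}}

```text
t: 3.65
eef_pos: [0.5369, 0.1166, 0.2074]
ee_rot: [-3.141, 0.0, -1.623]
force: [-1.0, -0.6, -0.5]
width: 0.0877
```

Request:
{"op": "send_rows", "data": {"motion": [{"offset": [0,0,0],"turn": 0},{"offset": [0,0,0],"turn": 0},{"offset": [0,0,0],"turn": 0},{"offset": [0,0,0],"turn": 0},{"offset": [0,0,0],"turn": 0},{"offset": [0,0,0],"turn": 0},{"offset": [0,0,0],"turn": 0},{"offset": [0,0,0],"turn": 0}], "hand": -1, "squeeze": 20}}

```text
t: 4.45
eef_pos: [0.5366, 0.1163, 0.2067]
ee_rot: [-3.142, -0.0, -1.624]
force: [0.4, -0.2, 0.3]
width: 0.0358
```

Request:
{"op": "send_rows", "data": {"motion": [{"offset": [0,0,-0.5],"turn": 0},{"offset": [0,0,-2],"turn": 0},{"offset": [0,0,-4.5],"turn": 0},{"offset": [0,0,-7.5],"turn": 0},{"offset": [0,0,-10],"turn": 0},{"offset": [0,0,-11.5],"turn": 0},{"offset": [0,0,-12],"turn": 0},{"offset": [0,0,-12],"turn": 0}]}}

```text
t: 5.25
eef_pos: [0.5365, 0.1163, 0.3272]
ee_rot: [-3.141, 0.001, -1.624]
force: [0.8, -0.2, -2.7]
width: 0.0358
```

```bash
python3 -c "
from h import *
print(get_state()['width'],get_state()['force'])
go((.5584,-.3295,.325,-87))"
```

```text
0.03576596317532832 [ 0.77481414 -0.2153363  -2.72450017]
offset [44.4, -4.55, 0.22] turn -6.04
```

Weight 1.7 N plus noise; held. Carrying over.

Request:
{"op": "send_rows", "data": {"motion": [{"offset": [1,0,0],"turn": 0},{"offset": [4,-0.4,0],"turn": 0},{"offset": [8,-0.8,0],"turn": -1},{"offset": [12.5,-1.3,0],"turn": -2},{"offset": [17,-1.7,0],"turn": -3},{"offset": [21.5,-2.2,0],"turn": -4},{"offset": [26,-2.7,0],"turn": -5},{"offset": [30.5,-3.1,0],"turn": -6}]}}

```text
t: 6.05
eef_pos: [0.5506, -0.1922, 0.3252]
ee_rot: [3.139, 0.0, -1.518]
force: [1.5, 1.1, -1.1]
width: 0.0361
```

Request:
{"op": "send_rows", "data": {"motion": [{"offset": [4.4,-0.5,0],"turn": 0},{"offset": [8.5,-0.9,0],"turn": 0},{"offset": [11.5,-1.2,0],"turn": 0},{"offset": [13.3,-1.4,0],"turn": 0},{"offset": [13.9,-1.45,0],"turn": 0},{"offset": [13.9,-1.45,0],"turn": 0},{"offset": [13.9,-1.45,0],"turn": 0}]}}

```text
t: 6.75
eef_pos: [0.5729, -0.3271, 0.3263]
ee_rot: [3.141, 0.001, -1.519]
force: [-0.2, 0.3, -1.8]
width: 0.0359
```

```bash
python3 -c "
from h import *
s=get_state();print(s['eef_pos'],s['width'],s['force'])
go((.5584,-.3295,.207,-87))
f=cam('wrist');cv2.imwrite('pics/w3.png',f['frame'])
"
```

```text
[ 0.57287848 -0.32711986  0.32626551] 0.03591078969856173 [-0.20852597  0.27611376 -1.84604145]
offset [0.16, 1.46, 11.93] turn -0.01
```

View pics/w3.png

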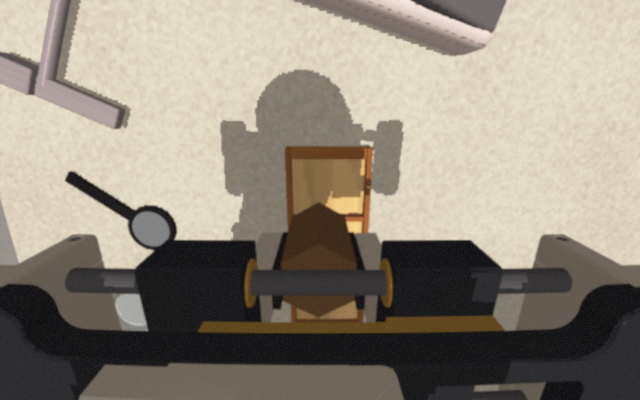

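Held upright, with the last compartment at (330,185) below. A 1.5 cm sideways correction goes in with the descent.

Request:
{"op": "send_rows", "data": {"motion": [{"offset": [0.1,0.8,1],"turn": 0},{"offset": [0.16,1.46,3.5],"turn": 0},{"offset": [0.16,1.46,6.5],"turn": 0},{"offset": [0.16,1.46,9],"turn": 0},{"offset": [0.16,1.46,10.5],"turn": 0},{"offset": [0.16,1.46,11.3],"turn": 0},{"offset": [0.16,1.46,11.6],"turn": 0},{"offset": [0.16,1.46,11.7],"turn": 0}]}}

```text
t: 7.6
eef_pos: [0.5589, -0.3303, 0.2102]
ee_rot: [-3.141, -0.0, -1.519]
force: [0.5, -0.4, -1.7]
width: 0.036
```

Request:
{"op": "send_rows", "data": {"motion": [{"offset": [0,0,0.1],"turn": 0},{"offset": [0,0,0.2],"turn": 0},{"offset": [0,0,0.2],"turn": 0},{"offset": [0,0,0.2],"turn": 0}]}}

```text
t: 8.0
eef_pos: [0.5587, -0.3304, 0.2081]
ee_rot: [-3.141, -0.0, -1.519]
force: [-0.5, -1.2, -2.2]
width: 0.0352
```

Request:
{"op": "send_rows", "data": {"motion": [{"offset": [0,0,0.1],"turn": 0},{"offset": [0,0,0.15],"turn": 0},{"offset": [0,0,0.15],"turn": 0}]}}

```text
t: 8.3
eef_pos: [0.5587, -0.3304, 0.2067]
ee_rot: [-3.141, -0.0, -1.519]
force: [-1.2, 1.3, 3.5]
width: 0.0361
```

Force turned upward, so it is on the floor. Releasing and rising.

Request:
{"op": "send_rows", "data": {"motion": [{"offset": [0,0,0],"turn": 0},{"offset": [0,0,0],"turn": 0},{"offset": [0,0,0],"turn": 0},{"offset": [0,0,0],"turn": 0},{"offset": [0,0,0],"turn": 0}], "hand": 1}}

```text
t: 8.8
eef_pos: [0.5586, -0.3303, 0.2061]
ee_rot: [3.141, 0.0, -1.519]
force: [-0.2, 0.7, 0.1]
width: 0.0705
```

Request:
{"op": "send_rows", "data": {"motion": [{"offset": [0,0,-2],"turn": 0},{"offset": [0,0,-6],"turn": 0},{"offset": [0,0,-10],"turn": 0},{"offset": [0,0,-12],"turn": 0},{"offset": [0,0,-12],"turn": 0}]}}

```text
t: 9.3
eef_pos: [0.5595, -0.3307, 0.3304]
ee_rot: [-3.135, -0.003, -1.518]
force: [-1.1, 0.7, -0.2]
width: 0.0876
```

```bash
python3 -c "
from h import *
s=get_state();print(s['eef_pos'],s['width'],s['force'])
go((.546,.180,.325,-99))
"
```

```text
[ 0.55947678 -0.33071463  0.33040914] 0.08758971404262376 [-1.1463202   0.71295723 -0.22824969]
offset [-51.07, -1.33, 0.54] turn 12.0
```

Request:
{"op": "send_rows", "data": {"motion": [{"offset": [-3,0,0],"turn": 1},{"offset": [-8,-0.2,0],"turn": 3},{"offset": [-13,-0.3,0],"turn": 5},{"offset": [-18,-0.5,0],"turn": 7},{"offset": [-23,-0.6,0],"turn": 9},{"offset": [-28,-0.7,0],"turn": 10},{"offset": [-33,-0.8,0],"turn": 11},{"offset": [-38,-1,0],"turn": 12}]}}

```text
t: 10.1
eef_pos: [0.5481, 0.0514, 0.3256]
ee_rot: [3.141, -0.0, -1.729]
force: [0.5, 0.1, -0.1]
width: 0.0877
```

Request:
{"op": "send_rows", "data": {"motion": [{"offset": [-4,0,0],"turn": 0},{"offset": [-8,0,0],"turn": 0},{"offset": [-11,0,1],"turn": 0},{"offset": [-12,0,2],"turn": 0},{"offset": [-12,0,2],"turn": 0},{"offset": [-12,0,2],"turn": 0}]}}

```text
t: 10.7
eef_pos: [0.5674, 0.1675, 0.3053]
ee_rot: [3.14, -0.001, -1.728]
force: [0.3, -0.9, -0.0]
width: 0.0879
```

```bash
python3 -c "
from h import *
s=get_state();print(s['eef_pos'],s['width'],s['force'])
go((.546,.180,.206,-99))
"
```

```text
[0.56738475 0.16748818 0.30533553] 0.08788690237555505 [ 0.3017428  -0.85860855 -0.00591017]
offset [-0.9, 2.31, 9.93] turn -0.03
```

Request:
{"op": "send_rows", "data": {"motion": [{"offset": [-0.5,1.5,1],"turn": 0},{"offset": [-0.9,2.3,2.5],"turn": 0},{"offset": [-0.9,2.3,5],"turn": 0},{"offset": [-0.9,2.3,7.5],"turn": 0},{"offset": [-0.9,2.3,9.2],"turn": 0},{"offset": [-0.9,2.3,9.8],"turn": 0},{"offset": [-0.9,2.3,9.9],"turn": 0},{"offset": [-0.9,2.3,9.9],"turn": 0}]}}

```text
t: 11.5
eef_pos: [0.5468, 0.1802, 0.208]
ee_rot: [-3.141, 0.001, -1.729]
force: [-0.6, 0.1, 0.5]
width: 0.0877
```

Request:
{"op": "send_rows", "data": {"motion": [{"offset": [0,0,0],"turn": 0},{"offset": [0,0,0],"turn": 0},{"offset": [0,0,0],"turn": 0},{"offset": [0,0,0],"turn": 0},{"offset": [0,0,0],"turn": 0},{"offset": [0,0,0],"turn": 0},{"offset": [0,0,0],"turn": 0},{"offset": [0,0,0],"turn": 0}], "hand": -1}}

```text
t: 12.3
eef_pos: [0.5464, 0.1806, 0.2072]
ee_rot: [-3.142, 0.0, -1.728]
force: [-0.2, -0.2, 0.2]
width: 0.0379
```

Request:
{"op": "send_rows", "data": {"motion": [{"offset": [0,0,-0.5],"turn": 0},{"offset": [0,0,-2],"turn": 0},{"offset": [0,0,-4.5],"turn": 0},{"offset": [0,0,-7.5],"turn": 0},{"offset": [0,0,-10],"turn": 0},{"offset": [0,0,-11.5],"turn": 0},{"offset": [0,0,-12],"turn": 0},{"offset": [0,0,-12],"turn": 0}]}}

```text
t: 13.1
eef_pos: [0.5463, 0.1805, 0.3277]
ee_rot: [-3.141, 0.001, -1.729]
force: [0.9, -0.0, -1.8]
width: 0.0374
```

```bash
python3 -c "
from h import *
s=get_state();print(s['eef_pos'],s['width'],s['force'])
go((.5545,-.2576,.325,-87))
f=cam('top');cv2.imwrite('pics/t2.png',cv2.resize(f['frame'][150:250,165:465],None,fx=2.6,fy=2.6,interpolation=2))
"
```

```text
[0.54630237 0.18049506 0.32766579] 0.03744016097220833 [ 0.88975544 -0.04038016 -1.84942946]
offset [43.14, -7.69, 0.27] turn -12.04
```

View pics/t2.png

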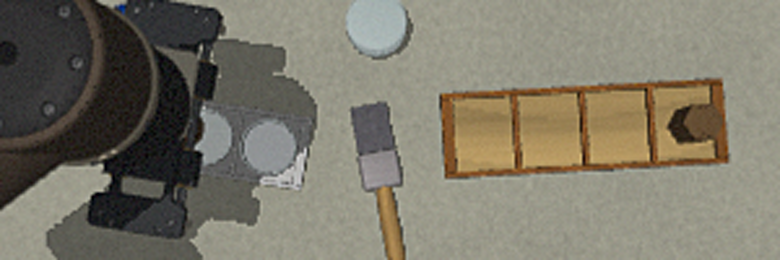

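The column stands in the rightmost compartment (685,122 in the crop), and its dish is in place at (268,145). Carrying the core.

Request:
{"op": "send_rows", "data": {"motion": [{"offset": [1,0,0],"turn": 0},{"offset": [4,-0.7,0],"turn": -2},{"offset": [8,-1.4,0],"turn": -4},{"offset": [12.5,-2.2,0],"turn": -6},{"offset": [17,-3,0],"turn": -8},{"offset": [21.5,-3.8,0],"turn": -10},{"offset": [26,-4.6,0],"turn": -12},{"offset": [30,-5.4,0],"turn": -12}]}}

```text
t: 13.95
eef_pos: [0.5516, -0.1267, 0.3261]
ee_rot: [3.139, -0.0, -1.518]
force: [0.2, 0.6, -1.1]
width: 0.0376
```

Request:
{"op": "send_rows", "data": {"motion": [{"offset": [4.4,0.2,0],"turn": 0},{"offset": [8.5,0.3,0],"turn": 0},{"offset": [11.5,0.4,0],"turn": 0},{"offset": [12.8,0.5,0],"turn": 0},{"offset": [13.3,0.5,0],"turn": 0},{"offset": [13.3,0.5,0],"turn": 0},{"offset": [13.3,0.5,0],"turn": 0}]}}

```text
t: 14.65
eef_pos: [0.5545, -0.2565, 0.3269]
ee_rot: [3.141, 0.0, -1.518]
force: [-0.1, 0.6, -1.3]
width: 0.0373
```

```bash
python3 -c "
from h import *
s=get_state();print(s['eef_pos'],s['width'],s['force'])
go((.5545,-.2576,.208,-87))
"
```

```text
[ 0.55448538 -0.25645069  0.32691092] 0.037298840082061205 [-0.07446295  0.55395459 -1.30239017]
offset [0.11, 0.0, 11.89] turn 0.01
```

Request:
{"op": "send_rows", "data": {"motion": [{"offset": [0.1,0,1],"turn": 0},{"offset": [0.1,0,3.5],"turn": 0},{"offset": [0.1,0,6.5],"turn": 0},{"offset": [0.1,0,9],"turn": 0},{"offset": [0.1,0,10.5],"turn": 0},{"offset": [0.1,0,11.3],"turn": 0},{"offset": [0.1,0,11.6],"turn": 0},{"offset": [0.1,0,11.7],"turn": 0}]}}

```text
t: 15.45
eef_pos: [0.5549, -0.258, 0.2103]
ee_rot: [-3.141, -0.0, -1.518]
force: [0.2, 0.2, -1.2]
width: 0.0377
```

Request:
{"op": "send_rows", "data": {"motion": [{"offset": [0,0,0.1],"turn": 0},{"offset": [0,0,0.2],"turn": 0},{"offset": [0,0,0.25],"turn": 0},{"offset": [0,0,0.25],"turn": 0}]}}

```text
t: 15.85
eef_pos: [0.5547, -0.2584, 0.208]
ee_rot: [-3.141, -0.0, -1.519]
force: [-0.1, 0.6, -1.4]
width: 0.0374
```

Request:
{"op": "send_rows", "data": {"motion": [{"offset": [0,0,0.1],"turn": 0},{"offset": [0,0,0.13],"turn": 0},{"offset": [0,0,0.13],"turn": 0}]}}

```text
t: 16.15
eef_pos: [0.5548, -0.2583, 0.2072]
ee_rot: [-3.141, -0.0, -1.519]
force: [-2.3, 1.3, 4.7]
width: 0.0378
```

Contact. Releasing, rising, and going back for the block.

Request:
{"op": "send_rows", "data": {"motion": [{"offset": [0,0,0],"turn": 0},{"offset": [0,0,0],"turn": 0},{"offset": [0,0,0],"turn": 0},{"offset": [0,0,0],"turn": 0},{"offset": [0,0,0],"turn": 0}], "hand": 1}}

```text
t: 16.65
eef_pos: [0.5546, -0.2583, 0.2063]
ee_rot: [3.141, 0.0, -1.519]
force: [-0.6, 0.6, -0.4]
width: 0.0721
```

Request:
{"op": "send_rows", "data": {"motion": [{"offset": [0,0,-2],"turn": 0},{"offset": [0,0,-6],"turn": 0},{"offset": [0,0,-10],"turn": 0},{"offset": [0,0,-12],"turn": 0},{"offset": [0,0,-12],"turn": 0},{"offset": [0,0,-12],"turn": 0}]}}

```text
t: 17.25
eef_pos: [0.5544, -0.2582, 0.3266]
ee_rot: [-3.141, 0.0, -1.519]
force: [-0.5, 0.4, -0.5]
width: 0.0877
```

```bash
python3 -c "
from h import *
s=get_state();print(s['eef_pos'],s['width'],s['force'])
go((.5585,.2485,.325,-119))
"
```

```text
[ 0.55442083 -0.25821517  0.3265961 ] 0.08765398831143482 [-0.54037951  0.41876833 -0.51627274]
offset [-50.58, -3.02, 0.16] turn 31.96
```

Request:
{"op": "send_rows", "data": {"motion": [{"offset": [-3,0,0],"turn": 4},{"offset": [-8,-0.4,0],"turn": 8},{"offset": [-13,-0.7,0],"turn": 12},{"offset": [-18,-1,0],"turn": 16},{"offset": [-23,-1.3,0],"turn": 20},{"offset": [-28,-1.6,0],"turn": 24},{"offset": [-33,-1.9,0],"turn": 28},{"offset": [-38,-2.2,0],"turn": 32}]}}

```text
t: 18.05
eef_pos: [0.5561, 0.1235, 0.325]
ee_rot: [3.14, -0.002, -2.08]
force: [1.5, -0.0, -0.4]
width: 0.0874
```

Request:
{"op": "send_rows", "data": {"motion": [{"offset": [-4,2,0],"turn": 0},{"offset": [-7.5,4,0],"turn": 0},{"offset": [-10,5.4,0.5],"turn": 0},{"offset": [-11,6,1],"turn": 0},{"offset": [-11,6,2],"turn": 0},{"offset": [-11,6,2],"turn": 0},{"offset": [-11,6,2],"turn": 0}]}}

```text
t: 18.75
eef_pos: [0.5577, 0.2457, 0.3056]
ee_rot: [3.141, -0.002, -2.078]
force: [0.2, -0.1, -0.5]
width: 0.0877
```

```bash
python3 -c "
from h import *
s=get_state();print(s['eef_pos'],s['ee_rot'],s['force'])
go((.5585,.2485,.205,-119))
f=cam('wrist');cv2.imwrite('pics/w4.png',f['frame'])
"
```

```text
[0.55770307 0.24570308 0.30559419] [ 3.14096647e+00 -1.84211293e-03 -2.07844350e+00] [ 0.19088607 -0.06259984 -0.51772409]
offset [-0.28, 0.07, 10.06] turn -0.09
```

View pics/w4.png

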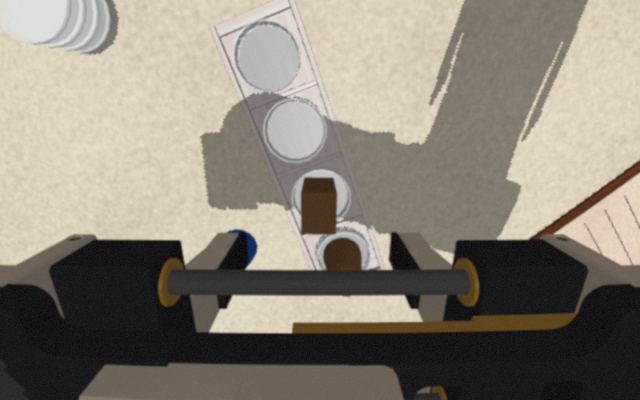

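The block at (318,205) is square to and centred between the fingers. The two emptied dishes are in place at (268,57) and (295,130), and by ray the blue decoy is about 6 cm from the finger.

Request:
{"op": "send_rows", "data": {"motion": [{"offset": [-0.3,0.1,1],"turn": 0},{"offset": [-0.3,0.1,3],"turn": 0},{"offset": [-0.3,0.1,5.5],"turn": 0},{"offset": [-0.3,0.1,8],"turn": 0},{"offset": [-0.3,0.1,9.4],"turn": 0},{"offset": [-0.3,0.1,9.9],"turn": 0},{"offset": [-0.3,0.1,10],"turn": 0},{"offset": [-0.3,0.1,10],"turn": 0}]}}

```text
t: 19.6
eef_pos: [0.5588, 0.2502, 0.2072]
ee_rot: [-3.141, 0.001, -2.077]
force: [-0.7, -0.1, 0.2]
width: 0.0878
```

Request:
{"op": "send_rows", "data": {"motion": [{"offset": [0,0,0],"turn": 0},{"offset": [0,0,0],"turn": 0},{"offset": [0,0,0],"turn": 0},{"offset": [0,0,0],"turn": 0},{"offset": [0,0,0],"turn": 0},{"offset": [0,0,0],"turn": 0},{"offset": [0,0,0],"turn": 0},{"offset": [0,0,0],"turn": 0}], "hand": -1}}

```text
t: 20.4
eef_pos: [0.5584, 0.25, 0.2064]
ee_rot: [-3.141, 0.0, -2.077]
force: [0.6, 0.2, -1.6]
width: 0.0303
```

Request:
{"op": "send_rows", "data": {"motion": [{"offset": [0,0,-0.5],"turn": 0},{"offset": [0,0,-2],"turn": 0},{"offset": [0,0,-4.5],"turn": 0},{"offset": [0,0,-7.5],"turn": 0},{"offset": [0,0,-10],"turn": 0},{"offset": [0,0,-11.5],"turn": 0},{"offset": [0,0,-12],"turn": 0},{"offset": [0,0,-12],"turn": 0}]}}

```text
t: 21.2
eef_pos: [0.5583, 0.25, 0.3269]
ee_rot: [-3.141, 0.001, -2.078]
force: [0.1, -0.2, -1.5]
width: 0.03
```

```bash
python3 -c "
from h import *
s=get_state();print(s['eef_pos'],s['width'],s['force'])
go((.5505,-.1858,.325,-87))
"
```

```text
[0.55830369 0.25000337 0.32687175] 0.03002404693500244 [ 0.12849703 -0.20859809 -1.51344566]
offset [38.48, -20.47, 0.19] turn -32.04
```

Request:
{"op": "send_rows", "data": {"motion": [{"offset": [1,-0.5,0],"turn": -2},{"offset": [3.5,-1.9,0],"turn": -6},{"offset": [7,-3.7,0],"turn": -11},{"offset": [11,-5.9,0],"turn": -16},{"offset": [15,-8,0],"turn": -21},{"offset": [19,-10.1,0],"turn": -26},{"offset": [23,-12.3,0],"turn": -30},{"offset": [27,-14.4,0],"turn": -32}]}}

```text
t: 22.0
eef_pos: [0.5525, -0.0577, 0.3251]
ee_rot: [3.139, -0.0, -1.516]
force: [1.5, -0.8, -1.3]
width: 0.03
```

Request:
{"op": "send_rows", "data": {"motion": [{"offset": [4.4,0.3,0],"turn": 0},{"offset": [8.5,0.6,0],"turn": 0},{"offset": [11.3,0.8,0],"turn": 0},{"offset": [12.6,0.9,0],"turn": 0},{"offset": [13,0.9,0],"turn": 0},{"offset": [13,0.9,0],"turn": 0},{"offset": [13,0.9,0],"turn": 0}]}}

```text
t: 22.7
eef_pos: [0.5511, -0.1854, 0.326]
ee_rot: [3.141, 0.0, -1.518]
force: [-0.4, 0.2, -1.5]
width: 0.0297
```

```bash
python3 -c "
from h import *
s=get_state();print(s['eef_pos'],s['width'],s['force'])
go((.5505,-.1858,.208,-87))
"
```

```text
[ 0.55108417 -0.18537174  0.32598583] 0.029698495006168675 [-0.38207584  0.16008068 -1.48879892]
offset [0.04, 0.06, 11.8] turn 0.01
```

Request:
{"op": "send_rows", "data": {"motion": [{"offset": [0,0,1],"turn": 0},{"offset": [0,0,3.5],"turn": 0},{"offset": [0,0,6.5],"turn": 0},{"offset": [0,0,9],"turn": 0},{"offset": [0,0,10.5],"turn": 0},{"offset": [0,0,11.3],"turn": 0},{"offset": [0,0,11.6],"turn": 0},{"offset": [0,0,11.65],"turn": 0}]}}

```text
t: 23.5
eef_pos: [0.5513, -0.1859, 0.2099]
ee_rot: [-3.141, -0.0, -1.518]
force: [0.6, -0.6, -0.9]
width: 0.0299
```

Request:
{"op": "send_rows", "data": {"motion": [{"offset": [0,0,0.1],"turn": 0},{"offset": [0,0,0.2],"turn": 0},{"offset": [0,0,0.25],"turn": 0},{"offset": [0,0,0.25],"turn": 0}]}}

```text
t: 23.9
eef_pos: [0.551, -0.1863, 0.2077]
ee_rot: [-3.141, -0.0, -1.519]
force: [-0.4, -0.7, -1.7]
width: 0.0301
```

Request:
{"op": "send_rows", "data": {"motion": [{"offset": [0,0,0.1],"turn": 0},{"offset": [0,0,0.16],"turn": 0},{"offset": [0,0,0.16],"turn": 0}]}}

```text
t: 24.2
eef_pos: [0.5511, -0.1862, 0.2063]
ee_rot: [-3.141, -0.0, -1.519]
force: [-1.8, 1.2, 4.2]
width: 0.0302
```

Request:
{"op": "send_rows", "data": {"motion": [{"offset": [0,0,0],"turn": 0},{"offset": [0,0,0],"turn": 0},{"offset": [0,0,0],"turn": 0},{"offset": [0,0,0],"turn": 0},{"offset": [0,0,0],"turn": 0}], "hand": 1}}

```text
t: 24.7
eef_pos: [0.551, -0.1862, 0.2057]
ee_rot: [3.142, -0.0, -1.519]
force: [1.1, -0.4, 0.5]
width: 0.0646
```

Request:
{"op": "send_rows", "data": {"motion": [{"offset": [0,0,-2],"turn": 0},{"offset": [0,0,-6],"turn": 0},{"offset": [0,0,-10],"turn": 0},{"offset": [0,0,-12],"turn": 0},{"offset": [0,0,-12],"turn": 0},{"offset": [0,0,-12],"turn": 0}]}}

```text
t: 25.3
eef_pos: [0.5508, -0.1862, 0.326]
ee_rot: [-3.141, 0.0, -1.519]
force: [0.5, -0.3, -0.4]
width: 0.0876
```

```bash
python3 -c "
from h import *
s=get_state();print(s['eef_pos'],s['width'],s['force'])
go((.569,.319,.325,-99))
"
```

```text
[ 0.55081836 -0.18615216  0.32599468] 0.08763153715112097 [ 0.50753276 -0.30704849 -0.35554831]
offset [-50.35, -4.42, 0.1] turn 11.96
```

Request:
{"op": "send_rows", "data": {"motion": [{"offset": [-3,0,0],"turn": 2},{"offset": [-8,-0.7,0],"turn": 4},{"offset": [-13,-1.1,0],"turn": 6},{"offset": [-18,-1.6,0],"turn": 8},{"offset": [-23,-2,0],"turn": 10},{"offset": [-28,-2.5,0],"turn": 12},{"offset": [-33,-2.9,0],"turn": 12},{"offset": [-38,-3.3,0],"turn": 12}]}}

```text
t: 26.1
eef_pos: [0.5635, 0.1953, 0.3242]
ee_rot: [3.14, -0.002, -1.728]
force: [0.4, -0.5, 0.5]
width: 0.0875
```

Request:
{"op": "send_rows", "data": {"motion": [{"offset": [-4,0.5,0],"turn": 0},{"offset": [-7,1,0],"turn": 0},{"offset": [-9,1.4,0],"turn": 0},{"offset": [-9,1.5,0],"turn": 0},{"offset": [-9,1.5,0],"turn": 0}]}}

```text
t: 26.6
eef_pos: [0.5632, 0.2844, 0.3246]
ee_rot: [3.14, -0.002, -1.728]
force: [0.5, 0.7, -0.1]
width: 0.0876
```

```bash
python3 - <<'E'
from h import *
s=get_state();print(s['eef_pos'],s['ee_rot'])
f=cam('wrist');cv2.imwrite('pics/w5.png',f['frame']);P=depthpts(f)
r=np.hypot(P[...,0]-.568,P[...,1]-.319)<.03
for lo,hi in((.02,.03),(.03,.04),(.04,.05),(.05,.06),(.062,.075)):
    q=P[r&(P[...,2]>lo)&(P[...,2]<hi)]
    if len(q)>10:
        A=np.c_[2*q[:,:2],np.ones(len(q))];k=np.linalg.lstsq(A,(q[:,:2]**2).sum(1),rcond=None)[0]
        print(lo,len(q),q.min(0).round(4),q.max(0).round(4),'circle',k[:2].round(4),np.sqrt(k[2]+k[0]**2+k[1]**2).round(4))
go((.569,.319,.325,-99))
E
```

```text
[0.56316741 0.2843664  0.32463525] [ 3.14009452e+00 -1.62853352e-03 -1.72803420e+00]
0.02 171 [0.5503 0.3009 0.0201] [0.587  0.3269 0.03  ] circle [0.5698 0.3206] 0.0189
0.03 178 [0.5518 0.3021 0.03  ] [0.5878 0.3269 0.0399] circle [0.5699 0.3207] 0.0176
0.04 157 [0.5533 0.3036 0.0401] [0.5852 0.3191 0.0499] circle [0.5699 0.3206] 0.0163
0.05 227 [0.554  0.3045 0.05  ] [0.5859 0.3301 0.06  ] circle [0.5698 0.3203] 0.0149
0.062 549 [0.5567 0.3072 0.062 ] [0.5828 0.3326 0.0698] circle [0.5697 0.3198] 0.009
offset [-3.56, -0.01, 0.0] turn -0.05
```

View pics/w5.png

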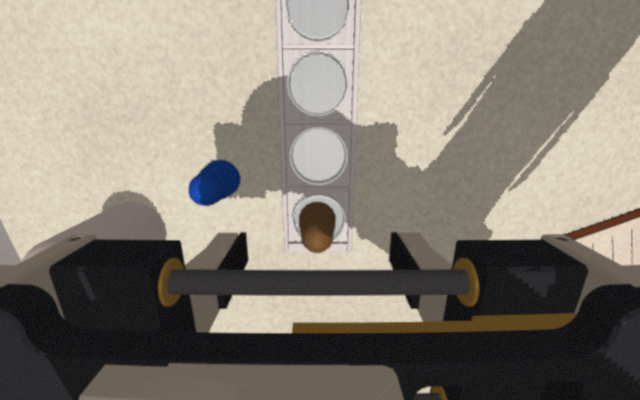

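The brown dripstone at (317,225) is centred. The blue one at (215,182) is clear of the left finger's path. All three emptied dishes are in place.

Request:
{"op": "send_rows", "data": {"motion": [{"offset": [-1.5,0,0],"turn": 0},{"offset": [-3,0,1],"turn": 0},{"offset": [-3.7,-0.06,3],"turn": 0},{"offset": [-3.7,-0.06,5.5],"turn": 0},{"offset": [-3.7,-0.06,8],"turn": 0},{"offset": [-3.7,-0.06,10],"turn": 0},{"offset": [-3.7,-0.06,11],"turn": 0},{"offset": [-3.7,-0.06,11.5],"turn": 0}]}}

```text
t: 27.45
eef_pos: [0.5699, 0.321, 0.2093]
ee_rot: [3.141, -0.001, -1.729]
force: [0.2, -0.5, 0.0]
width: 0.0875
```

Request:
{"op": "send_rows", "data": {"motion": [{"offset": [0,0,0.3],"turn": 0},{"offset": [0,0,0.3],"turn": 0},{"offset": [0,0,0.3],"turn": 0}]}}

```text
t: 27.75
eef_pos: [0.5702, 0.3213, 0.2087]
ee_rot: [-3.141, 0.001, -1.728]
force: [-0.6, 0.2, 1.1]
width: 0.0877
```

Request:
{"op": "send_rows", "data": {"motion": [{"offset": [0,0,0],"turn": 0},{"offset": [0,0,0],"turn": 0},{"offset": [0,0,0],"turn": 0},{"offset": [0,0,0],"turn": 0},{"offset": [0,0,0],"turn": 0},{"offset": [0,0,0],"turn": 0},{"offset": [0,0,0],"turn": 0},{"offset": [0,0,0],"turn": 0}], "hand": -1, "squeeze": 25}}

```text
t: 28.55
eef_pos: [0.57, 0.321, 0.2077]
ee_rot: [3.142, -0.0, -1.728]
force: [0.8, 0.5, 0.9]
width: 0.0344
```

Request:
{"op": "send_rows", "data": {"motion": [{"offset": [0,0,-0.3],"turn": 0},{"offset": [0,0,-1],"turn": 0},{"offset": [0,0,-2],"turn": 0},{"offset": [0,0,-3],"turn": 0},{"offset": [0,0,-3],"turn": 0}]}}

```text
t: 29.05
eef_pos: [0.5705, 0.3215, 0.2402]
ee_rot: [-3.139, 0.003, -1.728]
force: [0.9, 1.0, -1.3]
width: 0.0349
```

```bash
python3 - <<'E'
from h import *
s=get_state();print(s['eef_pos'],s['width'],s['force'])
f=cam('scene');cv2.imwrite('pics/s2.png',cv2.resize(f['frame'][100:360,220:470],None,fx=2.2,fy=2.2,interpolation=2))
go((.5466,-.1139,.325,-87))
E
```

```text
[0.57052136 0.3215414  0.24020024] 0.03485647373842399 [ 0.93556927  1.03274511 -1.28314896]
offset [43.35, -4.49, -8.57] turn -12.02
```

View pics/s2.png

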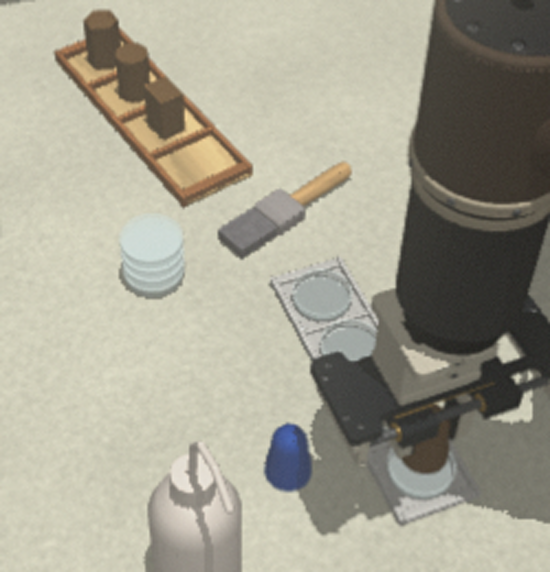

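The dripstone is held above its dish at (420,470), and three specimens stand upright in the rack. Carrying the last one.

Request:
{"op": "send_rows", "data": {"motion": [{"offset": [0,0,-1],"turn": 0},{"offset": [0,0,-3],"turn": 0},{"offset": [0,0,-5.5],"turn": 0},{"offset": [0,0,-7.5],"turn": 0},{"offset": [0,0,-8.5],"turn": 0},{"offset": [0,0,-8.5],"turn": 0}]}}

```text
t: 29.7
eef_pos: [0.5702, 0.3213, 0.3245]
ee_rot: [-3.14, 0.002, -1.728]
force: [-0.0, -0.4, -1.8]
width: 0.035
```

Request:
{"op": "send_rows", "data": {"motion": [{"offset": [1,0,0],"turn": 0},{"offset": [4,-0.4,0],"turn": -2},{"offset": [8,-0.8,0],"turn": -4},{"offset": [12.5,-1.3,0],"turn": -6},{"offset": [17,-1.7,0],"turn": -8},{"offset": [21.5,-2.2,0],"turn": -10},{"offset": [26,-2.7,0],"turn": -12},{"offset": [30,-3.1,0],"turn": -12}]}}

```text
t: 30.5
eef_pos: [0.5521, 0.0173, 0.3214]
ee_rot: [3.139, -0.001, -1.518]
force: [1.2, 0.5, -2.4]
width: 0.0347
```

Request:
{"op": "send_rows", "data": {"motion": [{"offset": [4.4,0.5,0],"turn": 0},{"offset": [8.5,0.9,0],"turn": 0},{"offset": [11.5,1.2,0],"turn": 0},{"offset": [12.9,1.4,0],"turn": 0},{"offset": [13.3,1.4,0],"turn": 0},{"offset": [13.3,1.4,0],"turn": 0},{"offset": [13.3,1.4,0],"turn": 0}]}}

```text
t: 31.2
eef_pos: [0.5464, -0.1129, 0.3224]
ee_rot: [3.141, 0.0, -1.518]
force: [-0.0, -0.7, -2.4]
width: 0.0349
```

```bash
python3 -c "
from h import *
s=get_state();print(s['eef_pos'],s['width'],s['force'])
go((.5466,-.1139,.209,-87))
"
```

```text
[ 0.54638048 -0.11294288  0.32242449] 0.0348943497065936 [-0.04107283 -0.68058911 -2.35985489]
offset [0.1, -0.02, 11.34] turn 0.0
```

Request:
{"op": "send_rows", "data": {"motion": [{"offset": [0.1,0,1],"turn": 0},{"offset": [0.1,0,3.5],"turn": 0},{"offset": [0.1,0,6.5],"turn": 0},{"offset": [0.1,0,8.8],"turn": 0},{"offset": [0.1,0,10.2],"turn": 0},{"offset": [0.1,0,10.9],"turn": 0},{"offset": [0.1,0,11.1],"turn": 0},{"offset": [0.1,0,11.2],"turn": 0}]}}

```text
t: 32.0
eef_pos: [0.5468, -0.1143, 0.2109]
ee_rot: [-3.141, -0.0, -1.518]
force: [-0.3, 0.8, -2.1]
width: 0.0346
```

Request:
{"op": "send_rows", "data": {"motion": [{"offset": [0,0,0.1],"turn": 0},{"offset": [0,0,0.15],"turn": 0},{"offset": [0,0,0.15],"turn": 0}]}}

```text
t: 32.3
eef_pos: [0.5466, -0.1147, 0.2098]
ee_rot: [-3.141, 0.0, -1.519]
force: [0.9, 0.3, -1.9]
width: 0.0351
```

Request:
{"op": "send_rows", "data": {"motion": [{"offset": [0,0,0.05],"turn": 0},{"offset": [0,0,0.1],"turn": 0},{"offset": [0,0,0.1],"turn": 0},{"offset": [0,0,0.1],"turn": 0}]}}

```text
t: 32.7
eef_pos: [0.5464, -0.1147, 0.2083]
ee_rot: [3.142, -0.0, -1.519]
force: [0.3, 0.4, -1.4]
width: 0.035
```

Request:
{"op": "send_rows", "data": {"motion": [{"offset": [0,0,0.04],"turn": 0},{"offset": [0,0,0.08],"turn": 0},{"offset": [0,0,0.08],"turn": 0}]}}

```text
t: 33.0
eef_pos: [0.5465, -0.1146, 0.2077]
ee_rot: [-3.142, -0.0, -1.519]
force: [-1.3, -0.0, 2.2]
width: 0.0348
```

On the floor. Releasing, rising, and backing off for a clear view.

Request:
{"op": "send_rows", "data": {"motion": [{"offset": [0,0,0],"turn": 0},{"offset": [0,0,0],"turn": 0},{"offset": [0,0,0],"turn": 0},{"offset": [0,0,0],"turn": 0},{"offset": [0,0,0],"turn": 0},{"offset": [0,0,0],"turn": 0}], "hand": 1}}

```text
t: 33.6
eef_pos: [0.5465, -0.1147, 0.2075]
ee_rot: [-3.142, 0.0, -1.519]
force: [0.1, 0.2, -0.6]
width: 0.0767
```

Request:
{"op": "send_rows", "data": {"motion": [{"offset": [0,0,-2],"turn": 0},{"offset": [0,0,-6],"turn": 0},{"offset": [0,0,-10],"turn": 0},{"offset": [0,0,-14],"turn": 0},{"offset": [0,0,-18],"turn": 0},{"offset": [-4,-3,-20],"turn": 0},{"offset": [-8,-6,-20],"turn": 0},{"offset": [-10,-10,-20],"turn": 0}]}}

```text
t: 34.4
eef_pos: [0.6411, -0.0076, 0.41]
ee_rot: [-3.138, 0.001, -1.518]
force: [1.7, -0.4, 0.6]
width: 0.0875
```

```bash
python3 - <<'E'
from h import *
s=get_state();print(s['eef_pos'],s['force'])
f=cam('scene');cv2.imwrite('pics/s3.png',cv2.resize(f['frame'][90:360,220:470],None,fx=2.2,fy=2.2,interpolation=2))
f=cam('top');cv2.imwrite('pics/t3.png',cv2.resize(f['frame'][150:250,165:465],None,fx=2.6,fy=2.6,interpolation=2))
E
```

```text
[ 0.64108144 -0.00760072  0.40995652] [ 1.65046855 -0.42829144  0.5925212 ]
```

View pics/t3.png

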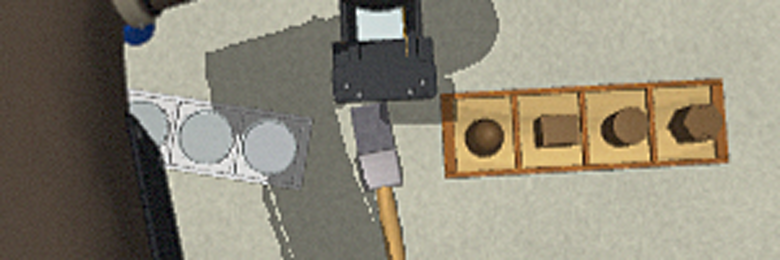

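View pics/s3.png

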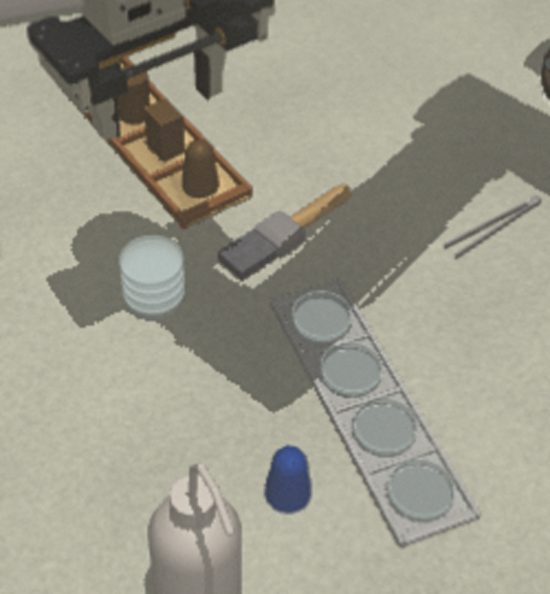

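All four specimens stand in order (485, 555, 628 and 700 in the top crop), and all four dishes are in their cells. One numeric check before handing in.

```bash
python3 - <<'E'
from h import *
P=depthpts(cam('top'));c=np.array([.5525,-.2217]);a=.055;R=np.array([[np.cos(a),np.sin(a)],[-np.sin(a),np.cos(a)]])
ok=True
for nm,y,zt in(('drip',.108,.068),('block',.036,.062),('core',-.036,.066),('column',-.108,.068)):
    L=(P[...,:2]-c)@R.T; m=(abs(L[...,1]-y)<.03)&(abs(L[...,0])<.035)&(abs(P[...,2]-zt)<.006)
    q=L[m]; ctr=(q.min(0)+q.max(0))/2 if len(q) else np.array([9,9]); print(nm,len(q),np.median(P[m][:,2]).round(4),'dx,dy mm',((ctr-[0,y])*1000).round(1))
    ok&=bool(abs(ctr[0])<.015 and abs(ctr[1]-y)<.012)
print(ok)
if ok: print(job_done())
E
```

```text
drip 67 0.0657 dx,dy mm [-2.   0.8]
block 170 0.0619 dx,dy mm [-0.4  0.2]
core 165 0.0659 dx,dy mm [-0.7  1.1]
column 176 0.0675 dx,dy mm [-0.8  1.2]
True
the job is handed in; nothing more can be done
None
```

I moved all four specimens into the wooden rack in their dish order, left to right: dripstone, block, core, column. The job was handed in at about 34.5 s on the robot's clock, against the 112 s limit. I lowered each specimen until the wrist force showed it touching the floor, then released it.

**Specimens:** the last top-camera depth check puts each one within about 2 mm of its compartment's centre. The tops of the block, core and column are at the height expected for standing upright on the floor. The dripstone's top read about 2 mm low because it is rounded.

**Dishes:** in the last pictures all four stand flat in their cells. I did not measure how far each had shifted, and one was partly hidden in the top view but clear in the scene view.

No check failed or disagreed. The blue dripstone shape was left alone.

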